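Hold a wound coil's tongue in the tester's slot

ROBOT

A 6-joint arm with a two-finger parallel gripper is mounted at the origin on the work surface. World frame = base frame: x ahead of the robot, y to its left, z up, the work surface at z = 0. Lengths are in m, angles in degrees, forces in N, time in s.
With the tool pointing down it reaches from about 0.25 to 0.725 m from the base axis. Payload 9.7 kg.
Tool frame: the origin (TCP) lies midway between the tips of the shut fingers; the grasp point (between the pads) lies bot.hold_point_z behind it (bot.hold_point_z is the distance from the TCP to the grasp point, in m); z points along the fingers, y is the line along which they close (so a half turn about z gives the same grasp; the last joint's range is limited). The gripper opens to 85 mm and grips with 20 to 120 N. Pads are 22 mm wide; open, the fingers measure 114 mm over their backs; the gripper's body (76 mm by 85 mm) begins 54 mm behind the grasp point. The pads swing forward as they close: fully open they stand 13 mm farther back than shut.
Start: joints at [63.541, 4.979, 10.078, 95.1, 0, 90], TCP at [0.245, 0.492, 0.231] pointing down, gripper open.
Joint ranges: [-179.16, 179.16], [-48.56, 103.87], [-65.8, 70.77], [-126.05, 130.52], [-82.76, 87.17], [-180, 180]. Speed limits (degrees/s): [127.2, 127.2, 147.25, 180, 180, 180].

INTERFACE

Orientations are given as [roll, pitch, yaw] about the fixed x, y, z axes, in that order (R = Rz(yaw) Ry(pitch) Rx(roll)).
In Python, from workcell import bot, camera, camera_model, ticket gives the robot as it stands.
- The arm moves only by the tool send_rows, never from a script. Its argument "targets" is text: rows parted by semicolons, each of 5 numbers parted by spaces: the shift along the tool's x, y, z in mm, then the turn about the tool's z in degrees, then the closure in counts, from 0 (fully open) to 255 (shut). A call has 1 to 20 rows; each row is the pose to reach, as a shift and turn from the pose commanded when the call began, along the tool's axes at that moment; what a row does not reach only later rows make up. A row lasts 1/8 s, in which the tool goes at most 62.5 mm and 10.7 degrees, less where a joint would pass 70% of its speed; a pose out of reach is approached as far as the arm can. A call with a gripper value outside its range is refused whole. The fingers move at their own pace and stop on an object; "newtons" is the grip in N (left out, the last holds). Time passes only in rows, so rows that repeat a pose let the fingers close. It gives the time, the measured TCP pose, the force, the opening and the grip force at its end, in the units of the state.
- bot.get_obs(): the state, without advancing time (a new reading comes with each control period).
- camera(name): name is "scene" or "top" or "wrist"; returns the picture (480x640x3 uint8, blue, green, red); there is no depth.
- camera_model(name): a dict with "K" (3x3 intrinsics, pixels), "pose" (4x4, takes a point from camera to world coordinates); the wrist camera has in their place "T_tool_cam" (4x4, takes a point from camera to tool coordinates, whose origin is the TCP and whose axes are the flange's). Camera axes: x right, y down, z forward; pixel columns grow to the right and rows downward; lengths in m; the calibration is good to about 2 mm. A picture is of the moment at which its call begins: read the wrist's pose just before it. camera_model takes no time and is no camera call.
- ticket.job_done(): hands the job in; it is judged then, once.
The state is a dict: "time": time; "q": joint angles; "qd": joint speeds; "joint_efforts": joint torques, N m; "ee_pos": TCP position; "tcp_rot": TCP orientation; "wrist_force": force on the tool from outside, world axes, zero at the start; "torque": the same for the moment, N m; "opening": finger opening in m; "grasp_force": force on a finger pad.
Only numpy, scipy, OpenCV 4.12 (cv2) and the standard library are available. Lean on these libraries where they do the work, as an engineer would, in place of code of your own. Each camera call takes 0.05 s, during which the arm holds its last target. There are 200 camera calls.

TASK

Slide the coil on the green bobbin straight up off its post and pass its flat tongue level, from the robot's side, through the slot in the yellow guard plate of the coil tester. Finish while still holding the coil there in the gripper for its reading: at least 30 mm of the tongue inside the slot, the rest of the bobbin clear in front of the plate, still, and touching the tester lightly at most; do not let go. Leave the blue coil on its post and the other things on the bench where they are.

Things in the scene. Friction and masses are not known exactly. Their poses are not given: they have to be found in the camera images.
- coil_mid (a point): the coil to test: copper winding (48 mm across) on a GREEN bobbin, 48 mm tall, 0.16 kg, through bore 21 mm. Point on its axis, half-way up, 24 mm above its underside. z up along the bore, x along the tongue. From below: a disc 72 mm across, 6 mm thick, with the tongue in its plane; the winding from 6 to 32 mm; a square block from 32 to 48 mm
- coil_grip (a point): centre of the square block on top of the green bobbin, on the axis, 40 mm above its underside: 50 x 50 mm, 16 mm tall, flats along x and y (axes as coil_mid). Best gripped here from above, across y, so that no finger stands between bobbin and guard plate
- coil_tip (a point): very end of the green bobbin's flat tongue, on its centre line, 86 mm along x from the bobbin's axis and 3 mm above its underside (21 mm below coil_mid); axes as coil_mid. The tongue is 24 mm wide, 6 mm thick, has a half-round end (radius 12 mm) and reaches 50 mm beyond the edge of the bottom disc
- spare_mid (a point): a second coil of the same shape and size, brass-coloured winding on a BLUE bobbin, to be left on its post; point on its axis, 24 mm above its underside
- rack: dark wooden coil rack, 110 x 260 x 25 mm, fixed; origin at the centre of its underside. Two upright steel posts, 16 mm across, at y = -75 and +75 mm in its frame, reach from its top (25 mm) to 87 mm above the bench. A coil sits over each post, its underside on the rack; which coil is on which post varies
- slot (a point): centre of the mouth of the slot in the tester's guard plate, 56 mm above the bench. x points straight into the slot, level, away from the robot's side; y along its width; z up. Slot 26 mm wide, 8 mm high (2 mm more than the tongue each way). Black lips flare it by about 4 mm a side over the first 4 mm of depth; the straight part is 4 to 10 mm deep, then open air
- tester: coil tester, fixed: upright yellow guard plate 130 mm wide, 100 mm tall, 6 mm thick; behind it a grey base 30 mm high and 120 mm deep with a blue screen, and two black sensor heads 70 mm high, their inner faces 48 mm apart, axes 45 mm behind the mouth. Origin on the bench below the slot's mouth, axes as slot
- pot: bystander: wooden lidded pot, 88 mm across, 85 mm tall; origin at the centre of its underside
- tape: bystander: black tape roll lying flat, 96 mm across, 24 mm tall; origin at the centre of its underside
- driver: bystander: screwdriver lying flat
- tower: bystander: black printed tower, 40 mm square, 90 mm tall; origin at the centre of its underside
- bracket: bystander: orange printed U-shaped bracket lying flat, 90 x 68 x 25 mm; origin at the centre of its underside
- flask: bystander: grey drinks bottle, 70 mm across, 200 mm tall; origin at the centre of its underside
Things that resemble listed ones, but are neither listed nor needed, are in the scene too. Of the things shaped like the part that bears coil_mid, the green one is meant.

How it is judged (in metres and radians):
On the way:
1. the green coil is drawn up clear of its post (height (world z) of coil_mid above 0.113 m), for 0.05 s.
At the end, for the whole second after the job is handed in: Green coil gripped (over 3 N): tongue end 28 mm or more past the slot mouth, within 4 mm of its centre line and 0.15 rad; bobbin upright within 0.12 rad, axis 30 mm or more before the mouth, middle over 65 mm up, below 20 mm/s; under 8 N on the tester, off the rack (x of coil_tip in the frame of slot above 0.028 m and x of coil_mid in the frame of slot below -0.03 m and y of coil_tip in the frame of slot between -0.004 and 0.004 m and z of coil_tip in the frame of slot between -0.004 and 0.004 m and angle between the x axis of coil_mid and the x axis of slot, either way round below 0.15 rad and angle between coil_mid's own z axis and vertical below 0.12 rad and height (world z) of coil_mid above 0.065 m and contact force between the fingers and coil above 3 N and contact force between coil and tester below 8 N and contact force between coil and rack below 0.2 N and linear speed of coil below 0.02 m/s); the arm keeps its last pose, push and grip.
It fails at once if the blue coil is moved more than 15 mm or taken off its post (distance of spare_mid from where it was at the start of the episode above 0.015 m).
It fails at once if a bystander on the bench is shifted or knocked over (moved more than 20 mm or tipped more than 0.5 rad) (distance of any of pot, tape, driver, tower, bracket, flask from where it was at the start of the episode above 0.02 m or angle between any of pot, tower, flask's own z axis and vertical above 0.5 rad).
It also fails if it takes over 42 s, if anything falls off the work surface, if the arm or the gripper's body presses on something with over 40 N, if the wrist force passes 120 N, or if a joint passes its speed limit or range.

## Working session

There is one attempt and no reset: what is moved stays moved. The work goes in short steps, Python scripts to look and compute and a tool call to move; the robot and the scene stay as the last step left them, time stands still between calls to the robot, and variables do not carry over. Pictures are saved under pics/ and viewed, at most 10 in all, crops included, and the job is handed in when it is done.

Besides the shell and the picture viewer there is one more tool, called as name(argument=value, ...) on one line, values as JSON. send_rows: Moves the arm, as the interface text tells. Its arguments: {"type":"object","properties":{"targets":{"type":"string"},"newtons":{"type":"number"}},"required":["targets"]}

```bash
mkdir -p pics; ls
python3 - <<'E'
from workcell import bot,camera,camera_model
import cv2,numpy as np
print(bot.get_obs(), bot.hold_point_z)
for n in("scene","top"):
    cv2.imwrite(f"pics/{n}0.png",camera(n)); m=camera_model(n); print(n,np.round(m["K"],1).tolist(),np.round(m["pose"],4).tolist())
print(camera_model("wrist"))
E
```

```text
pics
{'time': 0.0, 'q': array([ 6.35418844e+01,  5.01236512e+00,  1.00328010e+01,  9.50999230e+01,
       -4.79670382e-04,  9.00009996e+01]), 'qd': array([ 0.12813383,  0.13692037, -0.06545441, -0.01172259, -0.00758041,
        0.11667233]), 'joint_efforts': array([ 1.16763390e-04, -5.20389891e+01,  4.64803469e+01,  1.64969423e-02,
        1.24055441e-05,  2.91752406e-05]), 'ee_pos': array([0.24494384, 0.49217668, 0.23055613]), 'tcp_rot': array([-1.79920513e+02,  4.81056614e-04,  1.53540885e+02]), 'wrist_force': array([-0.89204888, -0.33568289,  0.32019356]), 'torque': array([-0.01686487,  0.03038286, -0.06223272]), 'grasp_force': 0.0, 'opening': 0.0851804484309977} 0.0187
scene [[455.0, 0.0, 317.5], [0.0, 455.0, 238.6], [0.0, 0.0, 1.0]] [[-0.7984, 0.3153, -0.513, 1.0863], [0.6022, 0.4188, -0.6797, 0.6143], [0.0005, -0.8516, -0.5242, 0.6236], [0.0, 0.0, 0.0, 1.0]]
top [[558.1, 0.0, 325.0], [0.0, 558.1, 242.1], [0.0, 0.0, 1.0]] [[-0.0196, -0.9902, 0.1385, 0.3886], [-0.9998, 0.019, -0.0055, -0.0673], [0.0028, -0.1386, -0.9903, 1.2871], [0.0, 0.0, 0.0, 1.0]]
{'K': array([[371.48200569,   0.        , 318.5601399 ],
       [  0.        , 371.48200569, 237.41528141],
       [  0.        ,   0.        ,   1.        ]]), 'T_tool_cam': array([[ 1.52327078e-04, -9.44659767e-01, -3.28051673e-01,
         8.53874686e-02],
       [ 9.99999965e-01,  2.15384768e-04, -1.55884748e-04,
         6.77506521e-04],
       [ 2.17915383e-04, -3.28051638e-01,  9.44659767e-01,
        -1.41414044e-01],
       [ 0.00000000e+00,  0.00000000e+00,  0.00000000e+00,
         1.00000000e+00]])}
```

View pics/scene0.png

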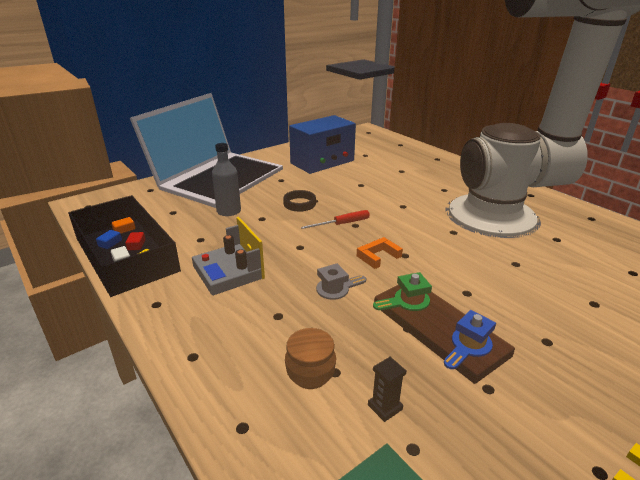

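View pics/top0.png

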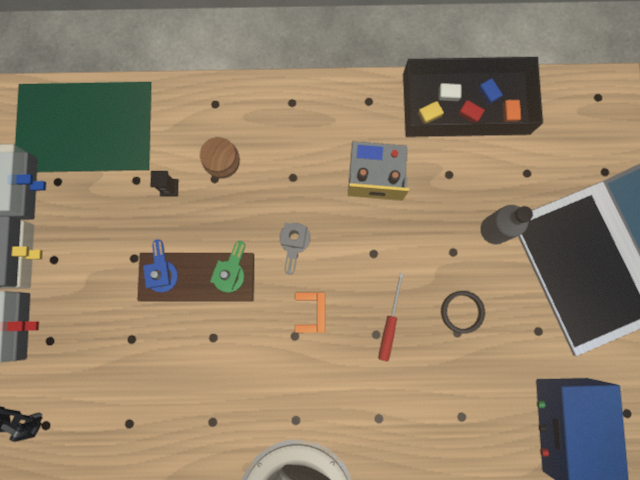

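Top view candidates: green-bobbin coil (227,275), blue-bobbin coil (157,275), and a grey look-alike lying loose (293,240). The green one on the rack's right-hand post is meant. The tester plate is at (378,192), with its slot facing the robot (-x). I'll measure these next.

```bash
cat > h.py <<'E'
from workcell import bot,camera,camera_model,ticket
import cv2,numpy as np
from scipy.spatial.transform import Rotation as R
def campose(n,o=None):
    m=camera_model(n)
    if n!="wrist": return m["K"],m["pose"]
    o=o or bot.get_obs(); T=np.eye(4); T[:3,:3]=R.from_euler("xyz",o["tcp_rot"],degrees=True).as_matrix(); T[:3,3]=o["ee_pos"]
    return m["K"],T@m["T_tool_cam"]
def ray(c,px):
    K,P=c; d=P[:3,:3]@np.linalg.inv(K)@np.array([px[0],px[1],1.]); return P[:3,3],d/np.linalg.norm(d)
def onz(c,px,z):
    o,d=ray(c,px); return o+d*(z-o[2])/d[2]
def proj(c,p):
    K,P=c; q=K@(P[:3,:3].T@(np.asarray(p)-P[:3,3])); return q[:2]/q[2]
def mask(im,lo,hi):
    return cv2.inRange(cv2.cvtColor(im,cv2.COLOR_BGR2HSV),np.array(lo),np.array(hi))
def biggest(m):
    cs,_=cv2.findContours(m,cv2.RETR_EXTERNAL,cv2.CHAIN_APPROX_NONE); return max(cs,key=cv2.contourArea)
E
python3 - <<'E'
from h import *
im=cv2.imread("pics/top0.png"); c=campose("top")
g=mask(im,(45,90,50),(75,255,255)); g[:,:190]=0
k=biggest(g)[:,0]; print("green bbox",k.min(0),k.max(0))
P=np.array([onz(c,p,.031)[:2] for p in k])
far=k[np.argmin(k[:,1])]; print("tongue end px",far,onz(c,far,.031))
print("post", onz(c,(224,275),.087), "centre block", onz(c,(227,273),.073))
print("rack px corners at .025",[onz(c,p,.025).round(3)[:2].tolist() for p in((139,254),(254,253),(254,300),(138,301))])
y=mask(im,(20,120,100),(35,255,255)); y[:,:330]=0;y[:,420:]=0;y[:170]=0;y[205:]=0
k=biggest(y); print("yellow",cv2.boundingRect(k),cv2.minAreaRect(k))
for p in((349,184),(408,187)): print(p,onz(c,p,.1))
print("grey",onz(c,(295,236),.03),"bracket",onz(c,(312,312),.02),"flask",onz(c,(497,228),.0),onz(c,(525,212),.2),"driver",onz(c,(401,276),.01),onz(c,(385,358),.01))
cv2.imwrite("pics/crop1.png",cv2.resize(np.hstack([im[220:320,130:330],im[120:220,290:490]]),None,fx=2,fy=2,interpolation=cv2.INTER_CUBIC))
cv2.imwrite("pics/crop1.png",np.vstack([cv2.resize(im[225:305,190:320],(780,480),interpolation=cv2.INTER_CUBIC)]))
E
```

```text
green bbox [211 241] [243 292]
tongue end px [238 241] [0.57065251 0.12332431 0.031     ]
post [0.48918291 0.14478862 0.087     ] centre block [0.49459467 0.14075579 0.073     ]
rack px corners at .025 [[0.546, 0.349], [0.543, 0.088], [0.437, 0.088], [0.44, 0.349]]
yellow (348, 184, 61, 16) ((377.9628601074219, 191.53228759765625), (59.715309143066406, 12.527687072753906), 3.990912914276123)
(349, 184) [ 0.68154157 -0.12869383  0.1       ]
(408, 187) [ 0.67242222 -0.25706354  0.1       ]
grey [ 0.5798166  -0.00623786  0.03      ] bracket [ 0.40746386 -0.04194202  0.02      ] flask [ 0.59426644 -0.47732798  0.        ] [ 0.59338304 -0.4712038   0.2       ] driver [ 0.48550236 -0.2470128   0.01      ] [ 0.30190129 -0.20398389  0.01      ]
```

View pics/crop1.png

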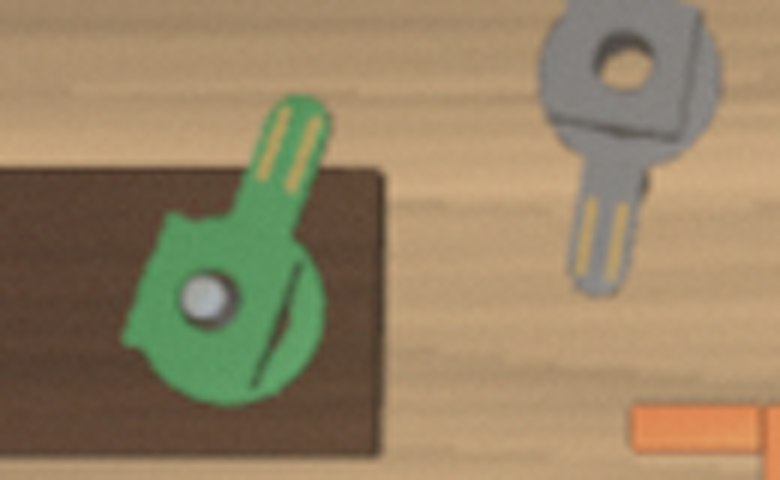

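The crop confirms the green bobbin with the post at about (224,275). Its tongue points away from the robot, with the tip at about (240,241), and axis to tip comes to 85 mm against 86 mm expected. The coil is at about (0.490, 0.144) with yaw about -16°. I'll go above it.

send_rows(targets="-50 -27 5 -2 0;-100 -54 10 -4 0;-150 -81 15 -6 0;-200 -108 20 -8 0;-250 -135 25 -10 0;-300 -162 30 -10 0;-345 -186 30 -10 0;-365 -197 30 -10 0;-374 -202 30 -10 0;-374 -202 30 -10 0;-374 -202 30 -10 0")

```text
time: 1.48
ee_pos: [0.4894, 0.1457, 0.2013]
tcp_rot: [180.0, -0.0, 163.6]
wrist_force: [-0.6, -0.7, 0.8]
opening: 0.0858
grasp_force: 0.0
```

Run:
```python
from h import *
o=bot.get_obs(); im=camera("wrist"); cv2.imwrite("pics/w1.png",im); c=campose("wrist",o)
np.savez("w1.npz",K=c[0],P=c[1])
print(o["time"],o["ee_pos"],o["tcp_rot"])
print("expect post",proj(c,(.4895,.1445,.087)),"tip",proj(c,(.5715,.12,.031)))
```

```text
1.475 [0.48943182 0.14570003 0.20130215] [ 1.79994519e+02 -1.05543990e-02  1.63597841e+02]
expect post [315.96130315 233.37118835] tip [316.18468189 300.51234914]
```

View pics/w1.png

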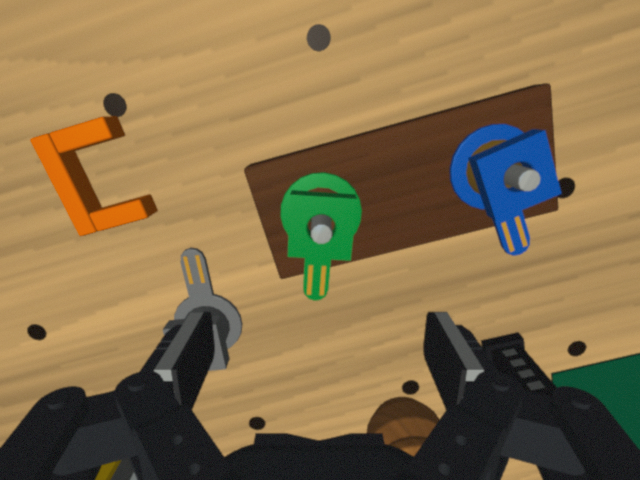

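The wrist view shows the green coil in line below: post at (321,231), tongue tip at (316,299), block flats nearly level. I'll work out the fine offset and yaw.

Run:
```python
from h import *
im=cv2.imread("pics/w1.png"); d=np.load("w1.npz"); c=(d["K"],d["P"])
g=mask(im,(45,100,40),(75,255,255)); g[:,:270]=0; g[:,380:]=0
k=biggest(g)[:,0]
full=np.zeros_like(g); cv2.drawContours(full,[k[:,None]],-1,255,-1)
# tongue midline rows beyond block
pts=[]
for v in range(268,294):
    u=np.where(full[v])[0]; pts.append(onz(c,((u[0]+u[-1])/2,v),.031)[:2]); 
    if v%8==0: print(v,u[0],u[-1], np.linalg.norm(onz(c,(u[0]-.5,v),.031)-onz(c,(u[-1]+.5,v),.031)))
pts=np.array(pts); l=cv2.fitLine(pts.astype(np.float32),cv2.DIST_L2,0,0,0).ravel(); print("tongue yaw",np.degrees(np.arctan2(l[1],l[0])),l)
tip=onz(c,(316,k[:,1].max()+.5),.031); print("tip",tip)
# dark groove line = near block edge shadow, block bottom corners
print("post",onz(c,(321,232),.087))
dirn=l[:2]*np.sign(l[0]); print("axis from tip",tip[:2]-.086*dirn)
# block outline widths
for v in range(244,264,3):
    u=np.where(full[v])[0]; a,b=onz(c,(u[0]-.5,v),.073),onz(c,(u[-1]+.5,v),.073); print(v,u[0],u[-1],((a+b)/2).round(4),np.linalg.norm(a-b))
```

```text
272 304 329 0.023865474837780138
280 304 328 0.02312617664715881
288 303 327 0.02330759012600605
tongue yaw -20.055805 [ 0.93935907 -0.3429352   0.5515057   0.12565303]
tip [0.57143824 0.11983649 0.031     ]
post [0.48952588 0.14830282 0.087     ]
axis from tip [0.49065336 0.14932892]
244 288 352 [0.5032 0.1436 0.073 ] 0.050266323551987964
247 287 351 [0.5053 0.1422 0.073 ] 0.05040849414588494
250 288 351 [0.5078 0.1418 0.073 ] 0.049773714519488914
253 287 351 [0.5101 0.1408 0.073 ] 0.05069520481339388
256 288 351 [0.5126 0.1404 0.073 ] 0.050057622039499455
259 304 350 [0.5167 0.1454 0.073 ] 0.036866051927565084
262 304 330 [0.517  0.1371 0.073 ] 0.021239237038165517
```

send_rows(targets="0 3 30 3 0;0 3 70 3 0;0 3 110 3 0;0 3 140 3 0;0 3 155 3 0;0 3 159 3 0;0 3 159 3 0;0 3 159 3 80;0 3 159 3 110;0 3 159 3 140;0 3 159 3 170;0 3 159 3 200;0 3 159 3 255;0 3 159 3 255;0 3 159 3 255;0 3 159 3 255", newtons=50)

```text
time: 3.52
ee_pos: [0.4912, 0.1479, 0.0432]
tcp_rot: [179.9, 0.1, 160.5]
wrist_force: [-0.7, 0.6, 5.0]
opening: 0.0493
grasp_force: 52.4
```

send_rows(targets="0 0 -8 0 255;0 0 -18 0 255;0 0 -30 0 255;0 0 -42 0 255;0 0 -54 0 255;0 0 -66 0 255;0 0 -78 0 255;0 0 -90 0 255;0 0 -95 0 255;0 0 -95 0 255")

```text
time: 4.78
ee_pos: [0.4909, 0.1478, 0.1375]
tcp_rot: [180.0, 0.0, 160.5]
wrist_force: [0.7, -0.7, -1.7]
opening: 0.0491
grasp_force: 52.2
```

Run:
```python
from h import *
o=bot.get_obs(); im=camera("wrist"); cv2.imwrite("pics/w2.png",im)
print(o["time"],o["ee_pos"],o["tcp_rot"],o["wrist_force"],o["grasp_force"],o["opening"])
np.savez("w2.npz",K=campose("wrist",o)[0],P=campose("wrist",o)[1],p=o["ee_pos"],r=o["tcp_rot"])
```

```text
4.775 [0.49086234 0.14782864 0.13754219] [1.79986640e+02 1.81674779e-02 1.60541239e+02] [ 0.66807687 -0.74568496 -1.71545181] 52.17395190149546 0.049142205219191645
```

View pics/w2.png

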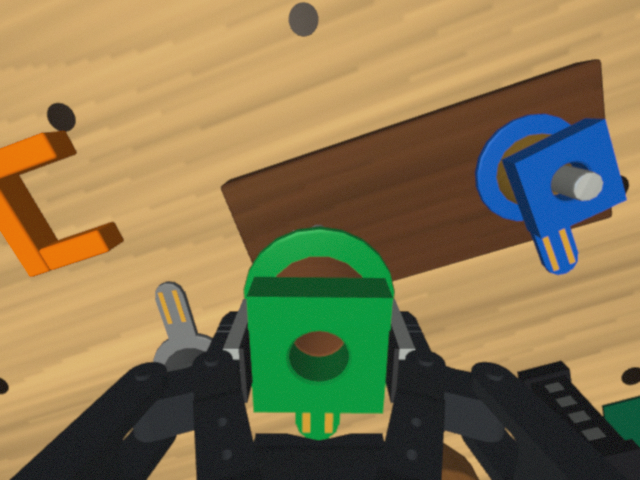

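The coil is clear of its post, square in the pads (block corners at about (248,296), (391,297), (384,411), (253,411)), with the tongue tip at (318,438). Next I'll move to where the tester can be seen beside the gripper.

send_rows(targets="-10 -15 -20 -3 255;-25 -40 -50 -7 255;-45 -70 -80 -11 255;-65 -100 -82 -15 255;-80 -125 -82 -15.5 255;-89 -140 -82 -15.5 255;-93 -145 -82 -15.5 255;-93 -145 -82 -15.5 255;-93 -145 -82 -15.5 255")

```text
time: 5.95
ee_pos: [0.53, -0.0192, 0.2192]
tcp_rot: [180.0, -0.0, 176.1]
wrist_force: [-0.7, -0.1, -2.7]
opening: 0.0494
grasp_force: 52.4
```

Run:
```python
from h import *
o=bot.get_obs(); im=camera("wrist"); cv2.imwrite("pics/w3.png",im)
print(o["time"],o["ee_pos"],o["tcp_rot"],o["wrist_force"],o["grasp_force"],o["opening"])
c=campose("wrist",o)
np.savez("w3.npz",K=c[0],P=c[1],p=o["ee_pos"],r=o["tcp_rot"]); print(proj(c,(.671,-.193,.056)))
# tool-frame points of the held coil, from w2
d=np.load("w2.npz"); c=(d["K"],d["P"]); Rm=R.from_euler("xyz",d["r"],degrees=True).as_matrix()
for n,px,z in(("c1",(248,296),.1673),("c2",(391,297),.1673),("c3",(384,411),.1673),("c4",(253,411),.1673),("bore",(319,357),.1673),("tip",(318,440),.1253)):
    print(n,(Rm.T@(onz(c,px,z)-d["p"])*1000).round(1))
```

```text
5.95 [ 0.5300036  -0.01915108  0.21921804] [ 1.79989500e+02 -1.21078004e-02  1.76086599e+02] [-0.67553408 -0.07846155 -2.71132517] 52.376831537112594 0.04939494385508084
[151.23155786 363.96642281]
c1 [ 25.7 -23.  -29.8]
c2 [ 25.3  25.1 -29.8]
c3 [-23.3  25.6 -29.7]
c4 [-23.3 -24.2 -29.8]
bore [  1.2   0.9 -29.8]
tip [-83.9   0.4  12.3]
```

View pics/w3.png

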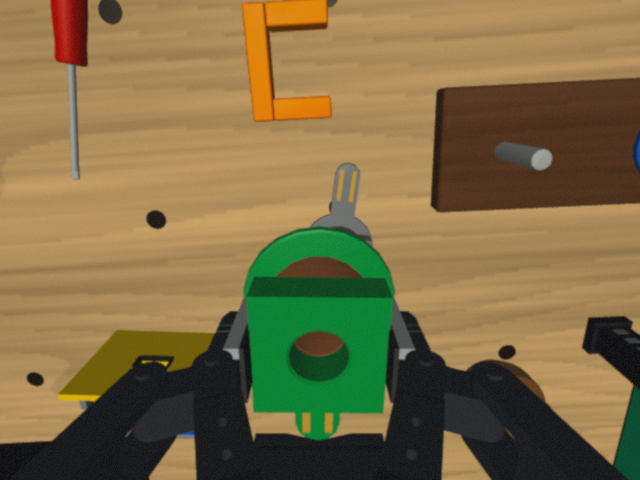

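The slot's black-lipped mouth shows at about (152,362), partly hidden by the finger. I'll move forward for a clear look.

send_rows(targets="-20 6 0 0 255;-45 14 0 0 255;-57 18 0 0 255;-60 19 0 0 255;-60 19 0 0 255;-60 19 0 0 255")

```text
time: 6.75
ee_pos: [0.5908, -0.0052, 0.2196]
tcp_rot: [-180.0, 0.0, 176.0]
wrist_force: [-0.2, 0.1, -2.8]
opening: 0.0492
grasp_force: 52.3
```

Run:
```python
from h import *
o=bot.get_obs(); im=camera("wrist"); cv2.imwrite("pics/w4.png",im)
print(o["time"],o["ee_pos"],o["tcp_rot"])
c=campose("wrist",o)
np.savez("w4.npz",K=c[0],P=c[1],p=o["ee_pos"],r=o["tcp_rot"]); u,v=proj(c,(.671,-.193,.056)); print(u,v)
x0=max(0,int(u)-110); y0=int(v)-70; print(x0,y0)
cv2.imwrite("pics/w4c.png",cv2.resize(im[y0:y0+150,x0:x0+200],None,fx=4,fy=4,interpolation=cv2.INTER_CUBIC))
```

```text
6.75 [ 0.59080105 -0.00524357  0.21958493] [-1.79998388e+02  9.37111653e-03  1.76030254e+02]
122.82596278538979 310.44632188288153
12 240
```

View pics/w4c.png

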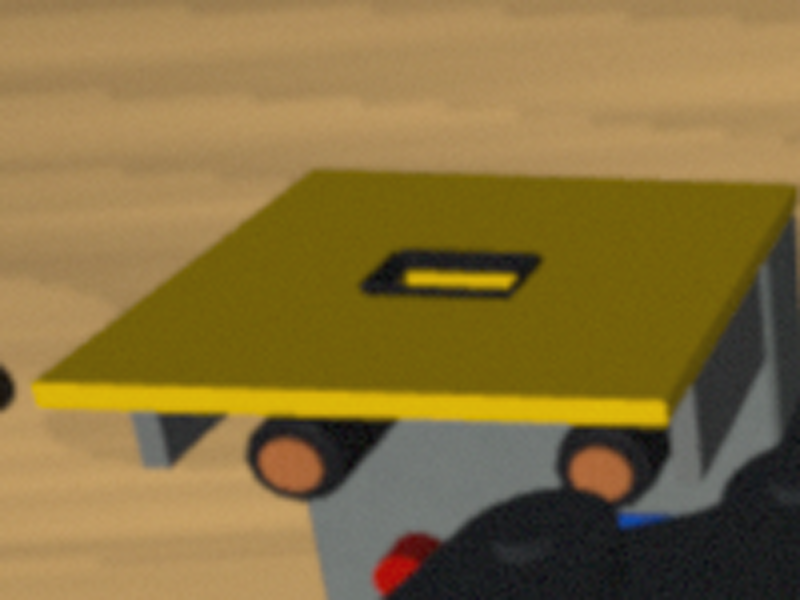

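The crop shows the plate's front face with corners at crop (35,382), (668,403), (312,170), (797,185). The lipped mouth's corners are at (400,250), (541,255), (513,298), (361,293).

Run:
```python
from h import *
d=np.load("w4.npz"); c=(d["K"],d["P"]); f=lambda p:((p[0]+.5)/4-.5+12,(p[1]+.5)/4-.5+240)
A=onz(c,f((35,382)),.1);B=onz(c,f((668,403)),.1);C=onz(c,f((312,170)),0);D=onz(c,f((797,185)),0)
E_=onz(c,f((35,405)),.1);F=onz(c,f((668,426)),.1)
for n,p in zip("ABCDEF",(A,B,C,D,E_,F)): print(n,p.round(4))
print("widths",np.linalg.norm(A-B),np.linalg.norm(C-D))
for p,q in((A,B),(C,D)):
    t=p-q; yaw=np.degrees(np.arctan2(t[1],t[0]))
    print("yaw",yaw-90, yaw+90,"mid",((p+q)/2).round(4))
# intersect mouth corners with plane through the front face (vertical), offset s in front
t=(B-A)+(D-C); t/=np.linalg.norm(t); n=np.array([-t[1],t[0],0]); n*=np.sign(n[0]); n/=np.linalg.norm(n)
M=(A+B+C+D)/4; print("n yaw",np.degrees(np.arctan2(n[1],n[0])),M)
for s in(0,.004):
    Q=[]
    for p in((400,250),(541,255),(513,298),(361,293)):
        o,dd=ray(c,f(p)); Q.append(o+dd*((M-s*n-o)@n)/(dd@n))
    Q=np.array(Q); print(s,"mouth",Q.mean(0).round(4),"w",np.linalg.norm(Q[0]-Q[1]),np.linalg.norm(Q[2]-Q[3]),"h",Q[0,2]-Q[3,2],Q[:,2].round(4),"M",M)
# same from top camera: plate edge and driver for comparison
K=campose("top"); print(proj(K,A),proj(K,B))
```

```text
A [ 0.664  -0.2542  0.1   ]
B [ 0.6779 -0.1259  0.1   ]
C [ 0.6648 -0.2559 -0.    ]
D [ 0.6782 -0.1268  0.    ]
E [ 0.6694 -0.256   0.1   ]
F [ 0.6835 -0.127   0.1   ]
widths 0.12903762602856625 0.12984741895780955
yaw -186.18986783619482 -6.189867836194821 mid [ 0.671 -0.19   0.1  ]
yaw -185.92630237650002 -5.926302376500033 mid [ 0.6715 -0.1914 -0.    ]
n yaw -6.057672888982709 [ 0.67123959 -0.19069087  0.05      ]
0 mouth [ 0.671  -0.193   0.0515] w 0.03409756700508869 0.03476177045342669 h -0.01994394632065466 [0.0414 0.0417 0.0614 0.0614] M [ 0.67123959 -0.19069087  0.05      ]
0.004 mouth [ 0.6674 -0.1888  0.0582] w 0.033358875518743995 0.03400868962861648 h -0.01951187961780204 [0.0484 0.0486 0.0679 0.0679] M [ 0.67123959 -0.19069087  0.05      ]
[406.82341827 190.78888861] [347.75001894 185.6345995 ]
```

The measurements agree: width 129–130 mm against 130, and yaw -6.05°. The mouth is at about (0.667, -0.190) and needs TCP z of about 0.071. I'll line up 25 mm before it.

send_rows(targets="5 -35 0 0.5 255;10 -80 0 1 255;15 -125 0 1.5 255;19 -160 0 2.1 255;21 -175.5 10 2.1 255;21 -175.5 40 2.1 255;21 -175.5 80 2.1 255;21 -175.5 115 2.1 255;21 -175.5 138 2.1 255;21 -175.5 148 2.1 255;21 -175.5 148.4 2.1 255;21 -175.5 148.4 2.1 255;21 -175.5 148.4 2.1 255")

```text
time: 8.43
ee_pos: [0.5588, -0.1789, 0.072]
tcp_rot: [-180.0, 0.1, 173.9]
wrist_force: [0.2, -0.2, -1.4]
opening: 0.0493
grasp_force: 52.4
```

Run:
```python
from h import *
o=bot.get_obs(); print(o["time"],o["ee_pos"],o["tcp_rot"],o["wrist_force"],o["torque"])
w=camera("wrist"); t=camera("top"); s=camera("scene")
cv2.imwrite("pics/m5.png",np.hstack([cv2.resize(w[300:480,160:480],(400,225)),cv2.resize(t[130:250,320:430],(400,436),interpolation=cv2.INTER_CUBIC)[:225*2][:225]]))
cv2.imwrite("pics/m5.png",np.hstack([cv2.resize(s[190:310,170:300],(400,369),interpolation=cv2.INTER_CUBIC),cv2.resize(t[140:260,320:450],(400,369),interpolation=cv2.INTER_CUBIC)]))
cv2.imwrite("pics/w5.png",w)
```

```text
8.425 [ 0.55877098 -0.1788749   0.07198181] [-1.79982300e+02  9.42265932e-02  1.73943270e+02] [ 0.1649351  -0.22553111 -1.40054387] [ 0.04435036  0.03537054 -0.01440103]
```

View pics/m5.png

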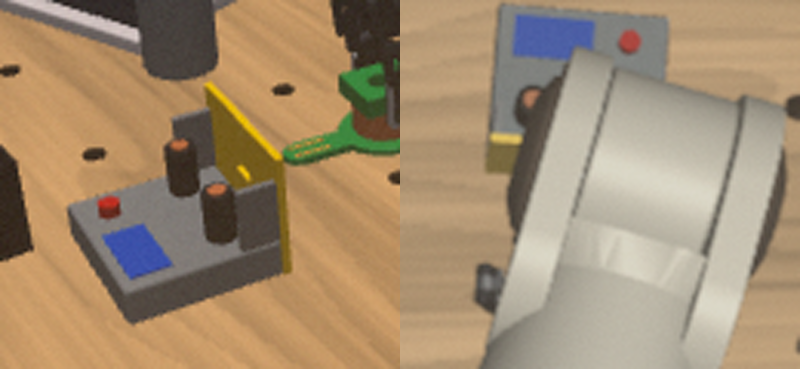

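The tongue is level in front of the plate, at scene-crop (290,155), and the top view is blocked by the arm. I'll advance gently and watch the force.

send_rows(targets="-5 0 0.8 0 255;-10 0 0.8 0 255;-15 0 0.8 0 255;-20 0 0.8 0 255;-23 0 0.8 0 255;-25 0 0.8 0 255;-27 0 0.8 0 255;-27 0 0.8 0 255")

```text
time: 9.57
ee_pos: [0.5851, -0.1816, 0.0701]
tcp_rot: [-180.0, -0.0, 173.9]
wrist_force: [-0.5, -0.7, -1.9]
opening: 0.0494
grasp_force: 52.4
```

send_rows(targets="-1 0 0 0 255;-2 0 0 0 255;-3 0 0 0 255;-4 0 0 0 255;-5 0 0 0 255;-5 0 0 0 255")

```text
time: 10.32
ee_pos: [0.5902, -0.1822, 0.0701]
tcp_rot: [-180.0, 0.0, 173.9]
wrist_force: [-0.1, 0.1, -1.4]
opening: 0.0493
grasp_force: 52.5
```

send_rows(targets="0 0 -0.9 0 255;-2 0 -0.9 0 255;-4 0 -0.9 0 255;-6 0 -0.9 0 255;-8 0 -0.9 0 255;-8 0 -0.9 0 255")

```text
time: 11.08
ee_pos: [0.5981, -0.183, 0.0709]
tcp_rot: [-180.0, -0.0, 173.9]
wrist_force: [0.4, 0.4, -1.8]
opening: 0.0493
grasp_force: 52.5
```

Run:
```python
from h import *
o=bot.get_obs(); print(o["time"],o["ee_pos"],o["tcp_rot"],o["wrist_force"],o["torque"])
s=camera("scene"); cv2.imwrite("pics/s6.png",cv2.resize(s[200:300,185:310],(750,600),interpolation=cv2.INTER_CUBIC))
```

```text
11.075 [ 0.59810064 -0.18297167  0.07090399] [-1.79998213e+02 -5.56643065e-03  1.73945410e+02] [ 0.41267504  0.44715462 -1.75657969] [-0.03713017  0.0365148   0.00715898]
```

View pics/s6.png

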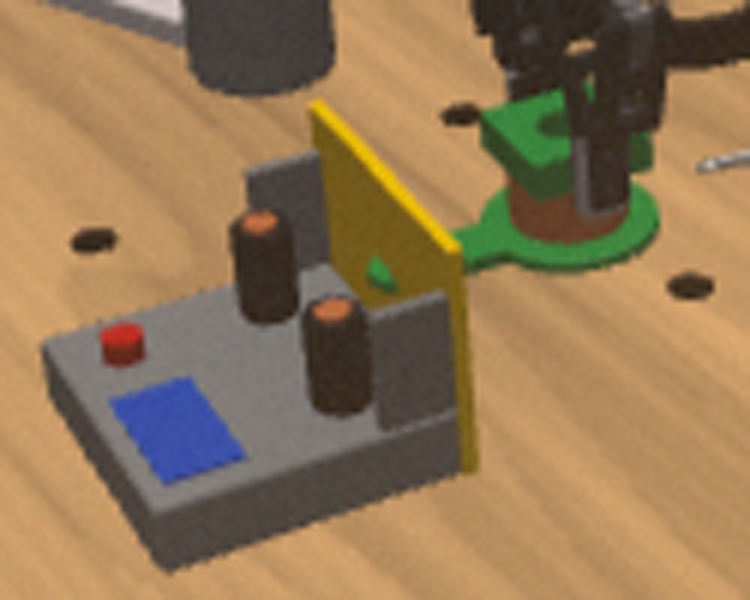

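The tongue is showing green through the slot at about (380,272), with no contact force. I'll continue 18 mm.

send_rows(targets="-2 0 0 0 255;-4 0 0 0 255;-6 0 0 0 255;-8 0 0 0 255;-10 0 0 0 255;-12 0 0 0 255;-14 0 0 0 255;-16 0 0 0 255;-17 0 0 0 255;-18 0 0 0 255;-18 0 0 0 255;-18 0 0 0 255;-18 0 0 0 255")

```text
time: 12.75
ee_pos: [0.6159, -0.1849, 0.071]
tcp_rot: [-180.0, 0.0, 173.9]
wrist_force: [-0.4, -1.5, -2.6]
opening: 0.0489
grasp_force: 52.3
```

Run:
```python
from h import *
o=bot.get_obs(); print(o["time"],o["ee_pos"],o["tcp_rot"],o["wrist_force"],o["torque"])
c=campose("scene"); s=camera("scene"); 
n=np.array([.9944,-.1055,0]); y=np.array([.1055,.9944,0]); M=np.array([.6672,-.1898,.056])
f=lambda p:np.round((proj(c,p)-(185,200)+.5)*6-.5)
for a in(.024,.028,.033,.038): print(a,f(M+a*n+[0,0,.003]))
print("edges@20mm",f(M+.02*n+.012*y+[0,0,.003]),f(M+.02*n-.012*y+[0,0,.003]))
print("plate rear top corners",f(M+.01*n+.065*y+[0,0,.044]),f(M+.01*n-.065*y+[0,0,.044]))
cv2.imwrite("pics/s7.png",cv2.resize(s[200:300,185:310],(750,600),interpolation=cv2.INTER_CUBIC))
```

```text
12.75 [ 0.61593505 -0.18492161  0.07098161] [-1.79994787e+02  9.71590139e-03  1.73935921e+02] [-0.40778511 -1.53933089 -2.5606439 ] [-0.36575726  0.01714322 -0.14435642]
0.024 [353. 282.]
0.028 [343. 285.]
0.033 [331. 289.]
0.038 [319. 292.]
edges@20mm [375. 294.] [350. 265.]
plate rear top corners [451. 259.] [312. 109.]
```

View pics/s7.png

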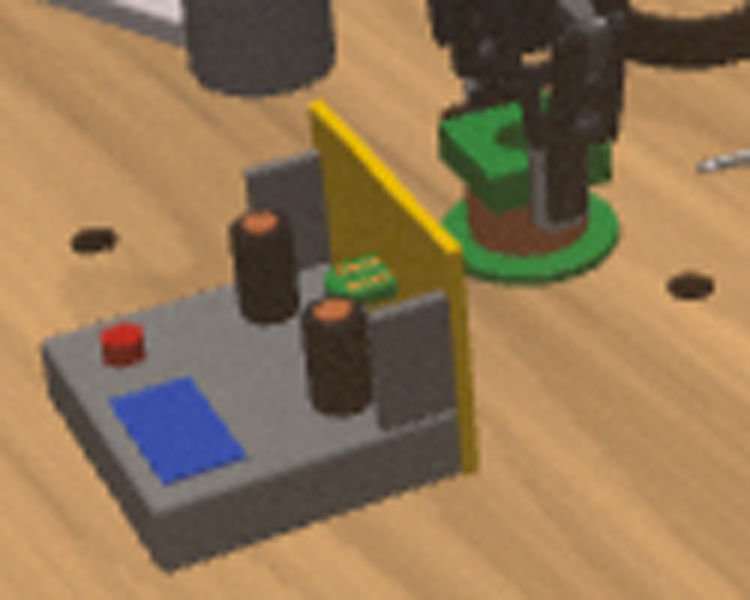

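The tip is at about (328,284), which is about 33 mm in. There's a light side touch of about 1.5 N towards -y, so I'll ease off sideways.

send_rows(targets="-0.5 -0.4 0 0 255;-1 -0.8 0 0 255;-1 -0.8 0 0 255;-1 -0.8 0 0 255;-1 -0.8 0 0 255;-1 -0.8 0 0 255")

```text
time: 13.55
ee_pos: [0.6168, -0.1857, 0.071]
tcp_rot: [180.0, -0.0, 173.9]
wrist_force: [0.9, 0.8, -1.6]
opening: 0.049
grasp_force: 52.4
```

Run:
```python
from h import *
for i in range(3):
    o=bot.get_obs(); print(o["time"],o["ee_pos"],o["wrist_force"],o["torque"],o["grasp_force"]); camera("scene")
```

```text
13.55 [ 0.6167848  -0.18572767  0.07099105] [ 0.88478499  0.82294524 -1.62042067] [0.0302099  0.01901183 0.03023858] 52.39048124291003
13.6 [ 0.61681553 -0.18574174  0.07101498] [ 0.04584717  0.44641235 -2.06162244] [ 0.00774178 -0.0411542  -0.0371373 ] 52.39079687744379
13.65 [ 0.61677921 -0.18574995  0.07096806] [ 0.0336603   0.49917958 -2.24016121] [ 0.00458419  0.03344651 -0.03475971] 52.390633737668395
```

Contact is gone, the coil is still and held, and the tongue is about 34 mm in.

```bash
python3 -c "
from workcell import ticket; print(ticket.job_done())"
```

```text
the job is handed in; nothing more can be done
None
```

I handed the job in with the green coil lifted off its post and held still in the gripper, its tongue about 34 mm into the tester slot and almost no force on the tester; the verdict was not shown.

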